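# Square a mycelium block into the measuring board and close the jaw

## Robot

A 6-joint arm with a two-finger parallel gripper is mounted at the origin on the work surface. World frame = base frame: x ahead of the robot, y to its left, z up, the work surface at z = 0. Lengths are in m, angles in rad, forces in N, time in s.
With the tool pointing down it reaches from about 0.3 to 0.875 m from the base axis. Payload 6.4 kg.
Tool frame: the origin (TCP) lies on the centre line of the jaws, within the pads' length; the fingertips stand 8 mm ahead of it and the grasp point (between the pads) lies 11 mm behind it; z points along the fingers, y is the line along which they close (so a half turn about z gives the same grasp; the last joint's range is limited). The gripper opens to 85 mm and grips with 20 to 120 N. Pads are 22 mm wide; open, the fingers measure 114 mm over their backs; the gripper's body (76 mm by 85 mm) begins 54 mm behind the grasp point. The pads swing forward as they close: fully open they stand 13 mm farther back than shut.
Start: joints at [-0.206, 0.181, 1.607, -0, 1.354, -0.206], TCP at [0.575, 0, 0.239] pointing down, gripper open.
Joint ranges: [-2.99, 2.99], [-0.89, 2.07], [0.3, 2.58], [-1.14, 4.28], [0, 2.63], [-3.12, 3.12]. Speed limits (rad/s): [2.57, 2.57, 3.01, 3.14, 3.14, 3.14].

## Interface

Orientations are given as a unit quaternion [w, x, y, z].
In Python, from bench import ctrl gives the robot as it stands.
- The arm moves only by the shell command python3 -m handwheel 'ROWS' [OPENING]. ROWS is JSON, a list that holds one entry, the list of rows, each a list of 4 numbers: the shift along the tool's x, y, z each as a share of 20 cm, from -1 to 1, then the turn about the tool's z as a share of 1.5 rad, from -1 to 1. In form: [[[x, y, z, twist], ...]]. A call has 1 to 10 rows; each row is the pose to reach, as a shift and turn from the pose commanded when the call began, along the tool's axes at that moment; what a row does not reach only later rows make up. A row lasts 1/8 s, in which the tool goes at most 62.5 mm and 10.7 degrees, less where a joint would pass 70% of its speed; a pose out of reach is approached as far as the arm can. A call with a number of a shift or a turn outside -1 to 1 is refused whole. A call with a gripper value outside its range is refused whole. OPENING is the finger opening in mm, from 0 to 85.4, set as the call begins (- or left out, the last holds). The fingers move at their own pace and stop on an object; the grip force is fixed at half the most. Time passes only in rows, so rows that repeat a pose let the fingers close. It gives the time, the measured TCP pose, the force, the opening and the grip force at its end, in the units of the state.
- ctrl.get_obs(): the state, without advancing time (a new reading comes with each control period).
- ctrl.camera(name): name is "scene" or "side" or "wrist"; returns a dict with "color" (400x640x3 uint8, red, green, blue), "range_z" (400x640 float32, m along the optical axis (not along the pixel's ray), 0 where there is no reading), "K" (3x3 intrinsics, pixels), "pose" (4x4, takes a point from camera to world coordinates); the wrist camera has in their place "T_tool_cam" (4x4, takes a point from camera to tool coordinates, whose origin is the TCP and whose axes are the flange's). Camera axes: x right, y down, z forward; pixel columns grow to the right and rows downward; lengths in m; the calibration is good to about 2 mm. A picture is of the moment at which its call begins: read the wrist's pose just before it.
- ctrl.hand_in(): hands the job in; it is judged then, once.
The state is a dict: "time_s": time; "q": joint angles; "dq": joint speeds; "joint_efforts": joint torques, N m; "eef_pos": TCP position; "eef_rot": TCP orientation; "wrist_force": force on the tool from outside, world axes, zero at the start; "torque": the same for the moment, N m; "opening": opening from 0.0 (shut) to 1.0 (fully open); "grasp_force": force on a finger pad.
Only numpy, scipy, OpenCV 4.12 (cv2) and the standard library are available. Lean on these libraries where they do the work, as an engineer would, in place of code of your own. Each camera call takes 0.05 s, during which the arm holds its last target. There are 200 camera calls.

## Task

Ready the big mycelium block for its length measurement: push it along the measuring board into the corner until it lies flush against both the back fence and the end stop, and push the sliding jaw up until it rests against the block's free end. Only push with the fingers: do not lift, tip or grip the block, leave the jar, dish and small offcut where they stand, and finish clear of everything.

Things in the scene. Friction and masses are not known exactly. Their poses are not given: they have to be found in the camera images.
- board: Fixed aluminium plate, 8 mm thick, spanning x -130..160, y -210..170 mm in its frame; origin on the bench, z up, yaw varies. Steel back fence along y on the far (+x) side: working face is the plane x = 100 mm, top z = 38. Steel end stop at the +y end: working face is the plane y = 140 mm, x -30..100, top z = 38. They meet in the corner (100, 140). A rail behind the fence carries the jaw.
- block: Loose off-white, brown-stained mycelium brick, 100 (x) by 130 (y) by 50 (z) mm, about 0.25 kg (varies); origin at the centre of its underside. Starts on the plate, askew by up to 20 degrees. Home: its +x long face on the fence and its +y end on the stop, so its origin is at board (50, 75, 8) mm with axes parallel to the board's.
- jaw (a joint): Slide of the black jaw along the board's +y, m: 0 is fully open, growing towards the end stop. Its working face is at board y = -0.150 + value, so it meets the homed block at 0.160. About 1.5 N of friction; stays where it is left; starts at 0 to 0.035. It is stiff and may also drive the block along the fence.
- jaw_push (a point): Point on the jaw plate's outer face (looking to board -y, away from the block), where to push it towards +y; moves with the jaw. At board x = 50, z = 32 mm. The upright plate is 12 mm thick (y), spans board x 20..95 and z 10..54 mm. A bridge over the fence joins it to a carriage 30 by 40 mm, 54 mm high, behind the fence.
- offcut: Bystander: small mycelium offcut 60 x 50 x 45 mm with a little mushroom on top (74 mm in all), origin at the centre of its underside. Leave it.
- jar: Bystander: amber glass jar, 52 mm across, 70 mm high, origin at the centre of its underside. Leave it.
- dish: Bystander: closed tan culture dish, 64 mm across, 20 mm high, origin at the centre of its underside. Leave it.
Mind the look-alikes: they are no part of the job. Leave any turquoise or yellow look-alike of the block alone.

How it is judged:
By the outcome, as a careful person would: the job done as asked, in the order asked, and still so for the second after the job is handed in, with the robot touching nothing.
It also fails if it takes over 58 s, if anything falls off the work surface, if the arm or the gripper's body presses on something with over 40 N, if the wrist force passes 120 N, or if a joint passes its speed limit or range.

## Working session

There is one attempt and no reset: what is moved stays moved. The work goes in short steps, Python scripts to look and compute and a shell command to move; the robot and the scene stay as the last step left them, time stands still between calls to the robot, and variables do not carry over. Pictures are saved under pics/ and viewed, at most 10 in all, crops included, and the job is handed in when it is done.

```bash
mkdir -p pics
python3 - <<'E'
from bench import ctrl
import cv2,numpy as np
for n in ("scene","side"):
    c=ctrl.camera(n); cv2.imwrite(f"pics/{n}0.png",c["color"][:,:,::-1]); np.savez(f"{n}0.npz",**c)
    print(n,c["K"].round(1).tolist(),c["pose"].round(3).tolist())
o=ctrl.get_obs();print(o["time_s"],o["eef_pos"],o["eef_rot"],o["opening"])
E
```

```text
scene [[518.3, 0.0, 324.9], [0.0, 518.3, 191.9], [0.0, 0.0, 1.0]] [[0.676, 0.573, -0.463, 1.127], [0.736, -0.512, 0.443, -0.547], [0.017, -0.64, -0.768, 1.091], [0.0, 0.0, 0.0, 1.0]]
side [[369.2, 0.0, 318.4], [0.0, 369.2, 194.1], [0.0, 0.0, 1.0]] [[-0.967, -0.191, 0.171, 0.349], [-0.256, 0.756, -0.603, 0.592], [-0.014, -0.626, -0.78, 0.735], [0.0, 0.0, 0.0, 1.0]]
0.1 [5.74527461e-01 1.16476113e-04 2.38471507e-01] [-6.54859479e-04  7.07106324e-01  7.07106805e-01 -4.28999688e-04] 1.0008982179538974
```

View pics/scene0.png

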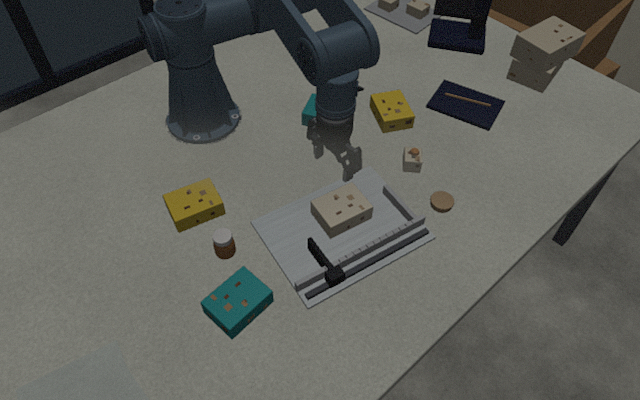

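View pics/side0.png

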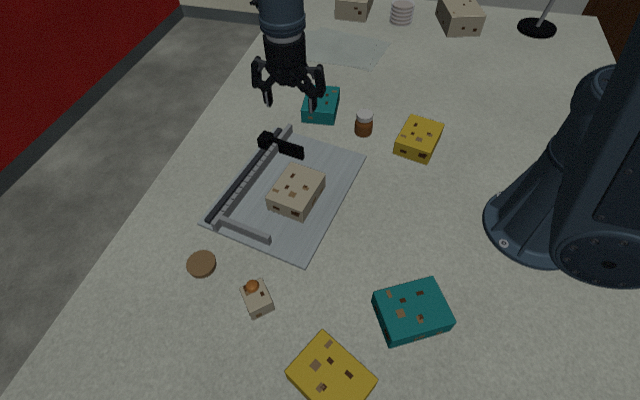

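The block is the off-white brick lying on the board, at scene (341,208) and side (296,190). Other things it could be taken for:
- Yellow bricks at scene (195,204) and (392,110).
- Turquoise bricks at scene (237,300) and (312,110).
- The off-white offcut at scene (412,160).
- Off-white bricks in the background at scene (545,50).

Next I'll build a top-down map from the depth images.

```bash
cat > h.py <<'E'
import numpy as np,cv2
def cloud(c):
    z=c["range_z"];K=c["K"];v,u=np.indices(z.shape)
    P=np.stack([(u-K[0,2])/K[0,0]*z,(v-K[1,2])/K[1,1]*z,z],-1)
    W=P@c["pose"][:3,:3].T+c["pose"][:3,3]; W[z<=0]=np.nan
    return W
def pix(c,p):
    q=(np.asarray(p)-c["pose"][:3,3])@c["pose"][:3,:3]
    q=q@c["K"].T; return q[...,:2]/q[...,2:]
E
python3 - <<'E'
from h import *
S={n:dict(np.load(n+"0.npz")) for n in("scene","side")}
W=cloud(S["scene"]);D=cloud(S["side"])
for p in [(252,222),(370,168),(308,302),(433,238),(341,205),(311,240),(330,250),(337,270),(224,236),(412,155),(442,202)]:
    print("scene",p,W[p[1],p[0]].round(3))
for p in [(290,126),(366,156),(305,269),(199,224),(296,190),(201,262),(258,296),(364,122)]:
    print("side",p,D[p[1],p[0]].round(3))
for n,b in(("scene",(240,155,440,305)),("side",(190,115,380,275))):
    x0,y0,x1,y1=b
    im=cv2.resize(S[n]["color"][y0:y1,x0:x1,::-1],None,fx=4,fy=4,interpolation=cv2.INTER_CUBIC)
    im=cv2.convertScaleAbs(im,alpha=1.3)
    cv2.imwrite(f"pics/{n}_crop.png",im[:600,:800])
E
```

```text
scene (252, 222) [ 0.422 -0.132  0.007]
scene (370, 168) [0.493 0.232 0.007]
scene (308, 302) [ 0.691 -0.176  0.007]
scene (433, 238) [0.768 0.18  0.006]
scene (341, 205) [0.563 0.049 0.058]
scene (311, 240) [ 0.59  -0.077  0.054]
scene (330, 250) [ 0.62  -0.041  0.008]
scene (337, 270) [ 0.695 -0.09   0.059]
scene (224, 236) [ 0.453 -0.232  0.072]
scene (412, 155) [0.564 0.322 0.053]
scene (442, 202) [0.714 0.279 0.02 ]
side (290, 126) [ 0.644 -0.169  0.037]
side (366, 156) [ 0.416 -0.133  0.007]
side (305, 269) [0.483 0.238 0.006]
side (199, 224) [0.761 0.188 0.008]
side (296, 190) [0.553 0.068 0.056]
side (201, 262) [0.706 0.284 0.018]
side (258, 296) [0.55  0.335 0.043]
side (364, 122) [ 0.44  -0.213  0.056]
```

View pics/scene_crop.png

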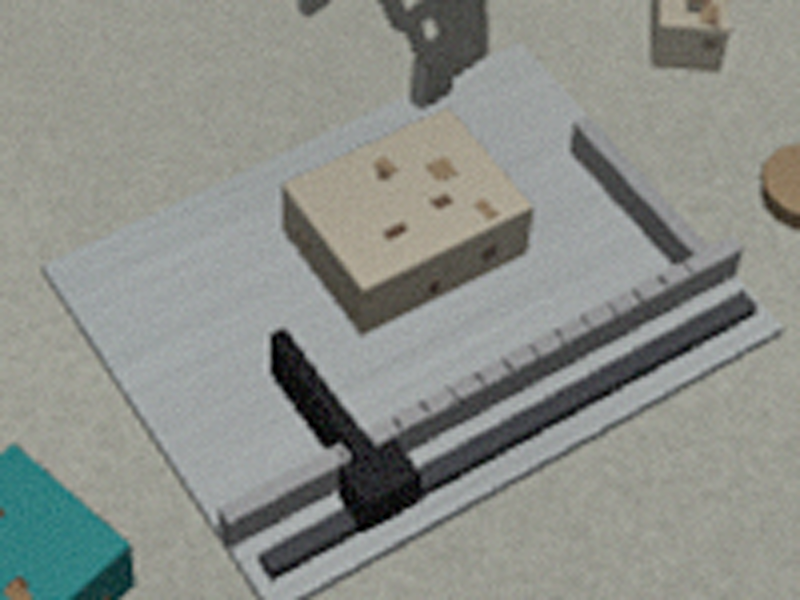

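The block is confirmed: the off-white brick sits askew on the plate, between the jaw (crop 310,390) and the end stop (crop 630,190). Now I'll fit the board and block poses.

```bash
cat >> h.py <<'E'
def inb(X,T):
    th,ox,oy=T;c,s=np.cos(th),np.sin(th);d=X[...,:2]-[ox,oy]
    return np.stack([d@[c,s],d@[-s,c]],-1)
def outb(x,T):
    th,ox,oy=T;c,s=np.cos(th),np.sin(th);x=np.asarray(x)
    return np.stack([ox+x[...,0]*c-x[...,1]*s,oy+x[...,0]*s+x[...,1]*c],-1)
def rect(P): # minarearect mm
    return cv2.minAreaRect((P*1000).astype(np.float32))
def block(c,T):
    W=cloud(c);B=inb(W,T);col=c["color"].astype(float)
    m=(abs(W[...,2]-.058)<.006)&(B[...,0]>-.14)&(B[...,0]<.12)&(B[...,1]>-.21)&(B[...,1]<.2)&(col.mean(-1)>80)&(col[...,0]-col[...,2]>8)
    m=cv2.morphologyEx(m.astype(np.uint8),cv2.MORPH_OPEN,np.ones((3,3)))
    n,l,st,_=cv2.connectedComponentsWithStats(m);k=1+st[1:,4].argmax();return B[l==k]
E
python3 - <<'E'
from h import *
S={n:dict(np.load(n+"0.npz")) for n in("scene","side")}
C=[[(252,222),(370,168),(308,302),(433,238)],[(366,156),(305,269),None,(199,224)]]
Ts=[]
for n in S:
    c=S[n];W=cloud(c)
    g=abs(W[...,2]-.008)<.0035
    col=c["color"].astype(float)
    T0=(-.187,.572,.044)
    B=inb(W,T0)
    # bench z check
    m0=(abs(B[...,0]+.17)<.02)&(abs(B[...,1])<.1); m1=(abs(B[...,0]+.1)<.02)&(abs(B[...,1])<.1)
    print(n,"bench z",np.nanmedian(W[m0][:,2]),"plate z",np.nanmedian(W[m1][:,2]))
    m=((W[...,2]>.0045)&(W[...,2]<.0115)&(B[...,0]>-.16)&(B[...,0]<.19)&(B[...,1]>-.24)&(B[...,1]<.2)).astype(np.uint8)
    m=cv2.morphologyEx(m,cv2.MORPH_OPEN,np.ones((3,3)))
    k,l,st,_=cv2.connectedComponentsWithStats(m);P=W[l==1+st[1:,4].argmax()]
    print("plate rect",rect(P[:,:2]))
    for h,nm in((.038,"steel"),(.054,"jaw")):
        pass
    Bk=block(c,T0);print("block",rect(Bk),len(Bk))
    d=(col.max(-1)<55)&(W[...,2]>.045)&(W[...,2]<.062)&(B[...,0]>-.0)&(B[...,0]<.16)&(B[...,1]>-.2)&(B[...,1]<.1)
    Bj=B[d]; 
    for lo,hi in((.01,.09),(.105,.155)):
        q=Bj[(Bj[:,0]>lo)&(Bj[:,0]<hi)]; print("jaw",len(q),(np.percentile(q,[2,50,98],axis=0)*1000).round(1).tolist())
    st=(abs(W[...,2]-.038)<.004)&(B[...,0]>-.05)&(B[...,0]<.13)&(B[...,1]>-.2)&(B[...,1]<.18)&(col.max(-1)>70)
    f=B[st&(abs(B[...,1]-.03)<.08)&(B[...,0]>.08)];s=B[st&(B[...,0]<.07)&(B[...,1]>.12)]
    print("fence x",(np.percentile(f[:,0],[3,50,97])*1000).round(1),"stop y",(np.percentile(s[:,1],[3,50,97])*1000).round(1),len(f),len(s), "slope",np.polyfit(f[:,1],f[:,0],1),np.polyfit(s[:,0],s[:,1],1))
E
```

```text
scene bench z 0.0015424627552915737 plate z 0.012580878302761889
plate rect ((494.9519958496094, -96.30823516845703), (126.04950714111328, 208.18585205078125), 51.268653869628906)
block ((-12.907524108886719, 6.123401641845703), (128.41677856445312, 99.74629974365234), 89.69841003417969) 1461
jaw 115 [[29.3, -124.0], [61.2, -118.5], [88.7, -73.6]]
jaw 216 [[107.1, -136.3], [139.2, -118.0], [154.1, -98.9]]
fence x [107.9 115.  121.5] stop y [144.2 151.2 157.4] 278 121 slope [-0.00764642  0.11526307] [0.01146905 0.15099519]
side bench z -0.0008749524032693468 plate z 0.00705650612851938
plate rect ((563.1443481445312, 30.409378051757812), (382.3702392578125, 232.68336486816406), 79.4833984375)
block ((-15.637313842773438, 6.796184539794922), (130.35313415527344, 99.74955749511719), 89.60468292236328) 1615
jaw 114 [[28.5, -121.4], [57.3, -112.7], [88.3, -108.7]]
jaw 167 [[107.7, -133.6], [136.0, -112.3], [154.2, -95.2]]
fence x [107.5 113.9 119.7] stop y [145.6 152.1 157.8] 229 199 slope [-0.00712822  0.11397227] [0.00896847 0.15167346]
```

```bash
cat >> h.py <<'E'
T=(-.179,.5794,.0483)
def st():
    from bench import ctrl
    from scipy.spatial.transform import Rotation as R
    o=ctrl.get_obs();w=o["eef_rot"];M=R.from_quat([w[1],w[2],w[3],w[0]]).as_matrix()
    p=o["eef_pos"]; b=inb(p,T)*1000
    print("t",o["time_s"],"board mm",b.round(1),"z",(p[2]*1000).round(1),"tooly heading-board deg",np.degrees(np.arctan2(M[1,1],M[0,1])-T[0]).round(1),"open",round(o["opening"],2))
    f=o["wrist_force"];print("F board",inb(np.asarray(f[:2]),(T[0],0,0)).round(2),f[2].round(2))
    return M,p
def rel(x,y,z):
    M,p=st();t=np.r_[outb([x/1000,y/1000],T),z/1000];print("shift share",((t-p)@M/.2).round(3))
E
python3 -m handwheel '[[[0.2,-0.3,0,-0.12],[0.345,-0.515,0,-0.24],[0.345,-0.515,0,-0.36],[0.345,-0.515,0,-0.48],[0.345,-0.515,0,-0.6],[0.345,-0.515,0,-0.72],[0.345,-0.515,0,-0.84],[0.345,-0.515,0,-0.927],[0.345,-0.515,0,-0.927],[0.345,-0.515,0,-0.927]]]' 70
python3 - <<'E'
from h import *; from bench import ctrl
rel(-110,1,28)
c=ctrl.camera("scene");print(rect(block(c,T)))
s=ctrl.camera("side");print(rect(block(s,T)))
cv2.imwrite("pics/a.png",c["color"][:,:,::-1])
E
```

```text
time_s: 1.35
eef_pos: [0.4719, 0.069, 0.2391]
eef_rot: [-0.0, 0.091, 0.996, 0.0]
wrist_force: [0.0, -0.3, 0.1]
opening: 0.82
grasp_force: 0.0
t 1.35 board mm [-109.5    1.3] z 239.1 tooly heading-board deg 89.8 open 0.82
F board [ 0.1  -0.33] 0.06
shift share [ 2.000e-03 -1.000e-03  1.056e+00]
((-20.004283905029297, 1.2760505676269531), (100.79341125488281, 129.3882598876953), 0.08836277574300766)
((-22.047607421875, 1.15460205078125), (131.9207305908203, 99.48159790039062), 89.27519226074219)
```

```bash
python3 -m handwheel '[[[0,0,0.3,0],[0,0,0.55,0],[0,0,0.8,0],[0,0,1,0],[0,0,1,0],[0,0,1,0]]]'
python3 -m handwheel '[[[0,0,0.05,0],[0,0,0.05,0]]]'
python3 - <<'E'
from h import *; from bench import ctrl
st()
c=ctrl.camera("side");cv2.imwrite("pics/b.png",cv2.resize(c["color"][100:290,180:390,::-1],None,fx=3,fy=3))
E
```

```text
time_s: 2.2
eef_pos: [0.4731, 0.069, 0.0406]
eef_rot: [0.001, 0.09, 0.996, -0.0]
wrist_force: [1.2, 0.9, 0.9]
opening: 0.82
grasp_force: 0.0
time_s: 2.45
eef_pos: [0.4723, 0.069, 0.0298]
eef_rot: [0.0, 0.09, 0.996, -0.0]
wrist_force: [-0.2, 0.9, 0.3]
opening: 0.814
grasp_force: 0.0
t 2.45 board mm [-109.     1.3] z 29.8 tooly heading-board deg 89.9 open 0.81
F board [-0.38  0.87] 0.26
```

View pics/b.png

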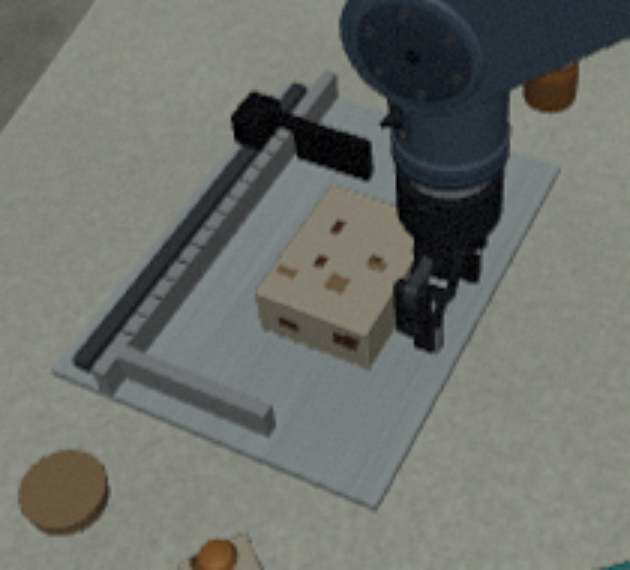

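The fingers stand behind the block (crop 425,310), and the way to the fence is clear. Pushing toward +x now.

```bash
python3 -m handwheel '[[[-0.05,0,0,0],[-0.1,0,0,0],[-0.14,0,0,0],[-0.18,0,0,0],[-0.22,0,0,0],[-0.26,0,0,0],[-0.3,0,0,0],[-0.34,0,0,0],[-0.38,0,0,0],[-0.41,0,0,0]]]'
python3 - <<'E'
from h import *; from bench import ctrl
st()
for n in("scene","side"):
    c=ctrl.camera(n);print(rect(block(c,T)))
E
```

```text
time_s: 3.75
eef_pos: [0.5532, 0.0542, 0.0293]
eef_rot: [-0.0, 0.09, 0.996, 0.0]
wrist_force: [-1.3, -0.0, 1.7]
opening: 0.819
grasp_force: 0.8
t 3.75 board mm [-26.8   1.1] z 29.3 tooly heading-board deg 89.9 open 0.82
F board [-1.25 -0.24] 1.65
((35.57114791870117, 0.9325637817382812), (129.34921264648438, 101.11341857910156), 89.58961486816406)
((34.222896575927734, 1.9944000244140625), (98.67256927490234, 129.94549560546875), 0.4507104754447937)
```

```bash
python3 -m handwheel '[[[-0.02,0,0,0],[-0.04,0,0,0],[-0.05,0,0,0],[-0.06,0,0,0],[-0.065,0,0,0],[-0.07,0,0,0],[-0.075,0,0,0],[-0.075,0,0,0]]]'
python3 -c "from h import *;st()"
python3 -m handwheel '[[[-0.005,0,0,0],[-0.01,0,0,0],[-0.01,0,0,0]]]'
```

```text
time_s: 4.85
eef_pos: [0.5676, 0.0516, 0.0293]
eef_rot: [0.0, 0.09, 0.996, 0.0]
wrist_force: [-0.4, 1.1, 0.6]
opening: 0.819
grasp_force: 0.3
t 4.85 board mm [-12.1   1.1] z 29.3 tooly heading-board deg 89.9 open 0.82
F board [-0.62  0.98] 0.64
time_s: 5.22
eef_pos: [0.5696, 0.0512, 0.0293]
eef_rot: [0.0, 0.09, 0.996, -0.0]
wrist_force: [-1.3, 0.3, -0.8]
opening: 0.821
grasp_force: 0.2
```

```bash
python3 -m handwheel '[[[-0.005,0,0,0],[-0.01,0,0,0],[-0.01,0,0,0]]]'
python3 -m handwheel '[[[-0.005,0,0,0],[-0.01,0,0,0],[-0.01,0,0,0]]]'
python3 - <<'E'
from h import *; from bench import ctrl
st()
for n in("scene","side"):
    c=ctrl.camera(n);print(rect(block(c,T)))
E
```

```text
time_s: 5.6
eef_pos: [0.5714, 0.0509, 0.0293]
eef_rot: [-0.0, 0.09, 0.996, 0.0]
wrist_force: [-1.7, 0.2, 0.5]
opening: 0.821
grasp_force: 0.6
time_s: 5.98
eef_pos: [0.5713, 0.0509, 0.0289]
eef_rot: [-0.002, 0.09, 0.996, 0.0]
wrist_force: [-8.6, 0.9, 5.6]
opening: 0.821
grasp_force: 4.4
t 5.975 board mm [-8.4  1.2] z 28.9 tooly heading-board deg 89.9 open 0.82
F board [-8.57 -0.66] 5.64
((53.44517135620117, 1.3351249694824219), (128.73277282714844, 99.34085083007812), 89.65506744384766)
((51.45255661010742, 2.115276336669922), (130.25819396972656, 100.23954010009766), 89.1321029663086)
```

The block is seated on the fence with about 8 N and the position held. Next I'll retreat, rise, and go round to its -y end.

```bash
python3 -m handwheel '[[[0.1,0,0,0],[0.15,0,0,0],[0.15,0,-0.3,0],[0.15,0,-0.6,0.1],[0.15,0,-0.6,0.22],[0,-0.2,-0.6,0.34],[-0.2,-0.4,-0.6,0.46],[-0.3,-0.465,-0.6,0.58],[-0.3,-0.465,-0.6,0.7],[-0.3,-0.465,-0.6,0.82]]]' 60
python3 -m handwheel '[[[0,0,0,0.12],[0,0,0,0.227],[0,0,0,0.227],[0,0,0,0.227]]]'
python3 - <<'E'
from h import *; from bench import ctrl
rel(50,-92,29)
for n in("scene","side"):
    c=ctrl.camera(n);print(rect(block(c,T)))
    W=cloud(c);B=inb(W,T);d=(c["color"].max(-1)<55)&(abs(W[...,2]-.054)<.006)&(B[...,0]>.0)&(B[...,0]<.16)&(B[...,1]<-.08)&(B[...,1]>-.16)
    q=B[d&(B[...,0]<.09)]*1000;print("jaw",len(q),np.percentile(q,[3,50,97],axis=0).round(0).tolist() if len(q) else "")
cv2.imwrite("pics/c.png",cv2.resize(ctrl.camera("side")["color"][60:260,180:400,::-1],None,fx=3,fy=3))
E
```

```text
time_s: 7.32
eef_pos: [0.6162, -0.0524, 0.1492]
eef_rot: [0.0, 0.651, 0.759, 0.0]
wrist_force: [-0.1, 0.1, -0.2]
opening: 0.7
grasp_force: 0.0
time_s: 7.82
eef_pos: [0.6158, -0.0518, 0.1493]
eef_rot: [0.0, 0.767, 0.642, 0.0]
wrist_force: [-0.9, -0.6, 0.6]
opening: 0.701
grasp_force: 0.0
t 7.825 board mm [ 53.7 -92. ] z 149.3 tooly heading-board deg 0.1 open 0.7
F board [-0.74 -0.7 ] 0.57
shift share [ 0.    -0.019  0.602]
((53.151790618896484, 1.6357154846191406), (101.42051696777344, 130.17848205566406), 0.11693217605352402)
jaw 121 [[29.0, -129.0], [58.0, -124.0], [88.0, -119.0]]
((52.07265090942383, 1.3279876708984375), (132.01077270507812, 100.23796081542969), 89.9159927368164)
jaw 104 [[23.0, -128.0], [54.0, -120.0], [88.0, -116.0]]
```

View pics/c.png

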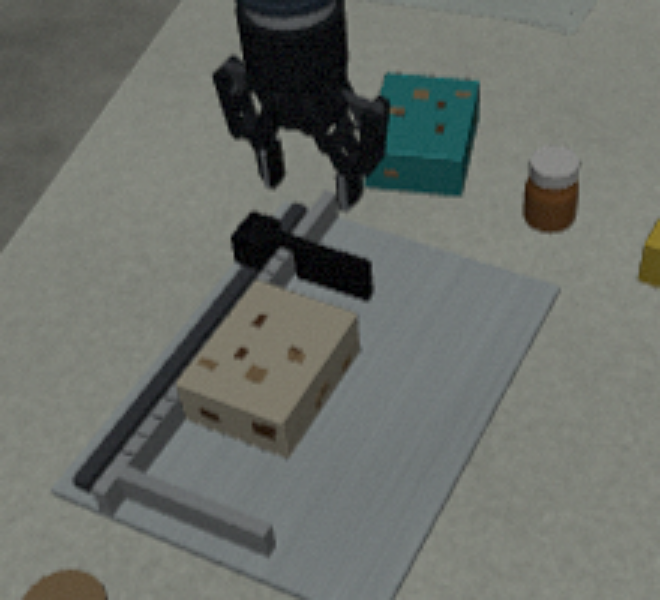

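The block lies on the fence (crop 270,370). There are about 54 mm between its end and the jaw (crop 330,270), so I'll lower the fingers into that gap.

```bash
python3 -m handwheel '[[[0.01,-0.03,0,0],[0.01,-0.03,0,0],[0.01,-0.03,0.2,0],[0.01,-0.03,0.4,0],[0.01,-0.03,0.5,0],[0.01,-0.03,0.6,0],[0.01,-0.03,0.6,0]]]' 54
python3 -c "from h import *;st()"
```

```text
time_s: 8.85
eef_pos: [0.6094, -0.0485, 0.0281]
eef_rot: [-0.001, 0.768, 0.641, -0.001]
wrist_force: [-0.4, -0.0, 0.2]
opening: 0.633
grasp_force: 0.0
t 8.85 board mm [ 46.8 -89.9] z 28.1 tooly heading-board deg -0.1 open 0.63
F board [-0.36 -0.09] 0.24
```

```bash
python3 -m handwheel '[[[0.05,0,0,0],[0.09,0,0,0],[0.13,0,0,0],[0.17,0,0,0],[0.21,0,0,0],[0.25,0,0,0],[0.29,0,0,0],[0.33,0,0,0],[0.37,0,0,0],[0.39,0,0,0]]]'
python3 - <<'E'
from h import *; from bench import ctrl
st()
for n in("scene","side"):
    c=ctrl.camera(n);print(rect(block(c,T)))
E
```

```text
time_s: 10.1
eef_pos: [0.6241, 0.0287, 0.0292]
eef_rot: [-0.0, 0.768, 0.641, -0.0]
wrist_force: [-0.7, -1.0, 1.7]
opening: 0.632
grasp_force: 0.7
t 10.1 board mm [ 47.5 -11.3] z 29.2 tooly heading-board deg -0.0 open 0.63
F board [-0.54 -1.09] 1.66
((52.5453987121582, 73.03911590576172), (99.88896942138672, 115.76254272460938), 0.4089255928993225)
((49.785980224609375, 64.74690246582031), (131.0666961669922, 99.80462646484375), 89.86270141601562)
```

```bash
python3 -m handwheel '[[[0.015,0,0,0],[0.025,0,0,0],[0.035,0,0,0],[0.04,0,0,0],[0.045,0,0,0],[0.045,0,0,0]]]'
python3 -m handwheel '[[[0.005,0,0,0],[0.01,0,0,0],[0.01,0,0,0]]]'
python3 -c "from h import *;st()"
```

```text
time_s: 10.95
eef_pos: [0.6258, 0.0371, 0.0293]
eef_rot: [-0.0, 0.768, 0.641, 0.0]
wrist_force: [0.5, -0.1, 0.4]
opening: 0.631
grasp_force: 0.0
time_s: 11.32
eef_pos: [0.6261, 0.0386, 0.0293]
eef_rot: [0.0, 0.768, 0.641, -0.0]
wrist_force: [-1.3, -2.5, 0.2]
opening: 0.631
grasp_force: 1.3
t 11.325 board mm [47.7 -1.2] z 29.3 tooly heading-board deg -0.1 open 0.63
F board [-0.81 -2.67] 0.24
```

```bash
python3 -m handwheel '[[[0.005,0,0,0],[0.01,0,0,0],[0.01,0,0,0]]]'
python3 -c "from h import *;st()"
python3 -m handwheel '[[[0.005,0,0,0],[0.01,0,0,0],[0.01,0,0,0]]]'
python3 - <<'E'
from h import *; from bench import ctrl
st()
for n in("scene","side"):
    c=ctrl.camera(n);print(rect(block(c,T)))
E
```

```text
time_s: 11.7
eef_pos: [0.6261, 0.0387, 0.0294]
eef_rot: [0.001, 0.768, 0.641, -0.001]
wrist_force: [-4.2, -11.3, 2.1]
opening: 0.634
grasp_force: 5.4
t 11.7 board mm [47.7 -1.2] z 29.4 tooly heading-board deg -0.1 open 0.63
F board [ -2.13 -11.83] 2.13
time_s: 12.08
eef_pos: [0.6261, 0.0387, 0.0294]
eef_rot: [0.001, 0.768, 0.641, -0.003]
wrist_force: [-6.5, -17.8, 4.2]
opening: 0.636
grasp_force: 9.4
t 12.075 board mm [47.7 -1.2] z 29.4 tooly heading-board deg -0.1 open 0.64
F board [ -3.27 -18.66] 4.23
((53.25078201293945, 82.90336608886719), (115.61384582519531, 99.80561828613281), 89.41133117675781)
((50.95121383666992, 75.11310577392578), (130.9413604736328, 100.76481628417969), 89.89105987548828)
```

The block is seated against the stop (19 N, held). Now I'll press it against the fence once more.

```bash
python3 -m handwheel '[[[-0.08,0,0,0],[-0.12,0,0,0],[-0.12,0,-0.3,0],[-0.12,-0.1,-0.55,-0.1],[0,-0.3,-0.55,-0.22],[0.2,-0.465,-0.55,-0.34],[0.345,-0.465,-0.55,-0.46],[0.345,-0.465,-0.55,-0.58],[0.345,-0.465,-0.55,-0.7],[0.345,-0.465,-0.55,-0.82]]]' 70
python3 -m handwheel '[[[0,0,0,-0.12],[0,0,0,-0.227],[0,0,0.2,-0.227],[0,0,0.4,-0.227],[0,0,0.55,-0.227],[0,0,0.55,-0.227]]]'
python3 -c "from h import *;st()"
```

```text
time_s: 13.42
eef_pos: [0.5476, 0.128, 0.1393]
eef_rot: [0.0, 0.254, 0.967, 0.0]
wrist_force: [-0.1, 0.4, -0.1]
opening: 0.816
grasp_force: 0.0
time_s: 14.18
eef_pos: [0.5453, 0.1276, 0.0269]
eef_rot: [-0.003, 0.09, 0.996, -0.0]
wrist_force: [-0.1, -0.4, -0.3]
opening: 0.818
grasp_force: 0.0
t 14.175 board mm [-47.7  71.9] z 26.9 tooly heading-board deg 89.9 open 0.82
F board [-0.02 -0.44] -0.31
```

```bash
python3 -m handwheel '[[[-0.04,0,0,0],[-0.08,0,0,0],[-0.12,0,0,0],[-0.15,0,0,0],[-0.17,0,0,0],[-0.18,0,0,0],[-0.19,0,0,0],[-0.2,0,0,0],[-0.2,0,0,0]]]'
python3 -c "from h import *;st()"
python3 -m handwheel '[[[-0.005,0,0,0],[-0.01,0,0,0],[-0.01,0,0,0]]]'
python3 -c "from h import *;st()"
```

```text
time_s: 15.3
eef_pos: [0.584, 0.1207, 0.0286]
eef_rot: [-0.003, 0.09, 0.996, -0.0]
wrist_force: [-9.9, 1.5, 6.9]
opening: 0.822
grasp_force: 5.0
t 15.3 board mm [-8.3 72.1] z 28.6 tooly heading-board deg 89.9 open 0.82
F board [-10.03  -0.32] 6.88
time_s: 15.68
eef_pos: [0.584, 0.1207, 0.0283]
eef_rot: [-0.005, 0.09, 0.996, -0.0]
wrist_force: [-17.4, 1.0, 10.3]
opening: 0.82
grasp_force: 8.4
t 15.675 board mm [-8.4 72.1] z 28.3 tooly heading-board deg 90.0 open 0.82
F board [-17.27  -2.15] 10.28
```

```bash
python3 -m handwheel '[[[0.08,0,0,0],[0.13,0,0,0],[0.13,0,-0.3,0],[0.13,0,-0.6,0.1],[0.1,-0.25,-0.6,0.22],[0,-0.5,-0.6,0.34],[-0.15,-0.75,-0.6,0.46],[-0.29,-1,-0.6,0.58],[-0.29,-1,-0.6,0.7],[-0.29,-1,-0.6,0.82]]]' 20
python3 -m handwheel '[[[-0.1,0.03,0,0.12],[-0.15,0.05,0,0.227],[-0.15,0.05,0,0.227],[-0.15,0.05,0,0.227]]]'
python3 - <<'E'
from h import *; from bench import ctrl
rel(53,-158,30)
for n in("scene","side"):
    c=ctrl.camera(n);print(rect(block(c,T)))
    cv2.imwrite(f"pics/d_{n}.png",cv2.resize(c["color"][60:310,180:440,::-1],None,fx=2.4,fy=2.4))
E
```

```text
time_s: 16.92
eef_pos: [0.6102, -0.0886, 0.1491]
eef_rot: [-0.0, 0.651, 0.759, 0.0]
wrist_force: [0.7, 0.7, 0.5]
opening: 0.235
grasp_force: 0.0
time_s: 17.42
eef_pos: [0.6245, -0.1149, 0.1491]
eef_rot: [-0.0, 0.767, 0.642, -0.0]
wrist_force: [0.3, 0.3, 0.0]
opening: 0.232
grasp_force: 0.0
t 17.425 board mm [  73.5 -152.6] z 149.1 tooly heading-board deg 0.1 open 0.23
F board [0.26 0.32] 0.02
shift share [-0.027 -0.102  0.596]
((53.54910659790039, 74.06846618652344), (129.67994689941406, 101.27661895751953), 89.4501953125)
((51.47690200805664, 73.99366760253906), (99.58570861816406, 132.06175231933594), 0.6646952629089355)
```

View pics/d_side.png

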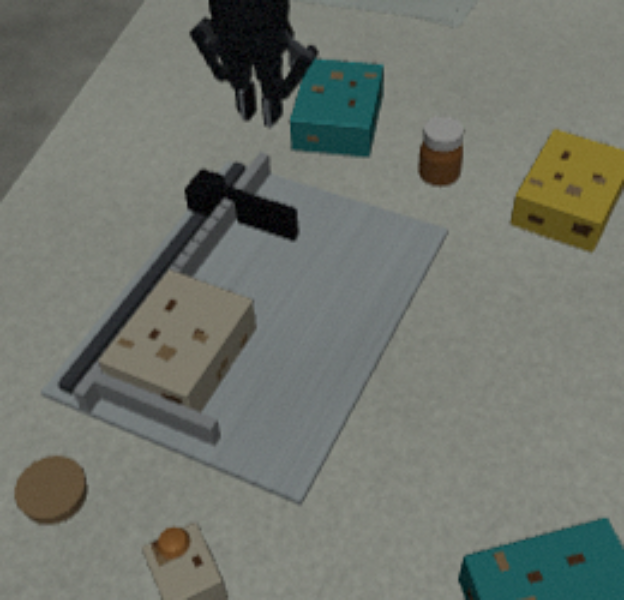

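The block is in the corner (crop 185,340). Next the fingers go down behind the jaw (crop 250,205).

```bash
python3 -m handwheel '[[[-0.035,-0.1,0,0],[-0.035,-0.1,0,0],[-0.035,-0.1,0.2,0],[-0.035,-0.1,0.4,0],[-0.035,-0.1,0.5,0],[-0.035,-0.1,0.585,0],[-0.035,-0.1,0.585,0]]]'
python3 -c "from h import *;st()"
```

```text
time_s: 18.4
eef_pos: [0.6036, -0.1184, 0.0315]
eef_rot: [-0.001, 0.768, 0.641, -0.0]
wrist_force: [0.3, 0.2, 0.4]
opening: 0.233
grasp_force: 0.0
t 18.4 board mm [  53.5 -159.7] z 31.5 tooly heading-board deg -0.0 open 0.23
F board [0.28 0.3 ] 0.44
```

```bash
python3 -m handwheel '[[[0.04,0,0,0],[0.08,0,0,0],[0.12,0,0,0],[0.16,0,0,0],[0.2,0,0,0],[0.25,0,0,0],[0.3,0,0,0],[0.35,0,0,0],[0.4,0,0,0],[0.45,0,0,0]]]'
python3 -m handwheel '[[[0.04,0,0,0],[0.08,0,0,0],[0.12,0,0,0],[0.15,0,0,0],[0.18,0,0,0],[0.2,0,0,0],[0.22,0,0,0],[0.23,0,0,0],[0.24,0,0,0],[0.24,0,0,0]]]'
python3 - <<'E'
from h import *; from bench import ctrl
st()
c=ctrl.camera("side");print(rect(block(c,T)))
cv2.imwrite("pics/e.png",cv2.resize(c["color"][100:290,180:390,::-1],None,fx=3,fy=3))
E
```

```text
time_s: 19.65
eef_pos: [0.6202, -0.0294, 0.0322]
eef_rot: [0.0, 0.768, 0.641, 0.0]
wrist_force: [0.2, -1.8, 0.2]
opening: 0.238
grasp_force: 0.9
time_s: 20.9
eef_pos: [0.6284, 0.0174, 0.0322]
eef_rot: [-0.0, 0.768, 0.641, -0.0]
wrist_force: [-0.4, -0.8, -0.4]
opening: 0.24
grasp_force: 0.0
t 20.9 board mm [ 53.7 -21.7] z 32.2 tooly heading-board deg -0.1 open 0.24
F board [-0.28 -0.85] -0.45
((51.89561462402344, 75.15308380126953), (130.45310974121094, 99.63414764404297), 89.81782531738281)
```

View pics/e.png

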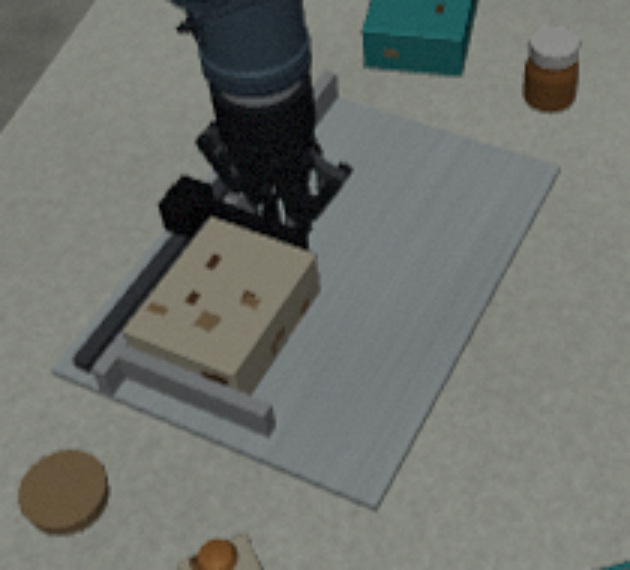

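The jaw (crop 250,220) is nearly at the block. I'll creep up until I feel contact.

```bash
python3 -m handwheel '[[[0.01,0,0,0],[0.02,0,0,0],[0.025,0,0,0],[0.03,0,0,0],[0.035,0,0,0],[0.035,0,0,0]]]'
python3 -c "from h import *;st()"
python3 -m handwheel '[[[0.005,0,0,0],[0.01,0,0,0],[0.01,0,0,0]]]'
python3 -c "from h import *;st()"
```

```text
time_s: 21.7
eef_pos: [0.6299, 0.0242, 0.0322]
eef_rot: [-0.0, 0.768, 0.641, 0.0]
wrist_force: [-0.6, 0.1, -0.3]
opening: 0.235
grasp_force: 0.4
t 21.7 board mm [ 54.  -14.7] z 32.2 tooly heading-board deg -0.1 open 0.24
F board [-0.66  0.  ] -0.34
time_s: 22.08
eef_pos: [0.6302, 0.0257, 0.0323]
eef_rot: [0.0, 0.768, 0.641, -0.0]
wrist_force: [-0.3, -2.9, -0.0]
opening: 0.231
grasp_force: 1.7
t 22.075 board mm [ 54.1 -13.2] z 32.3 tooly heading-board deg -0.1 open 0.23
F board [ 0.23 -2.92] -0.01
```

```bash
python3 -m handwheel '[[[0.005,0,0,0],[0.01,0,0,0],[0.01,0,0,0]]]'
python3 -c "from h import *;st()"
python3 -m handwheel '[[[0.005,0,0,0],[0.005,0,0,0]]]'
python3 -c "from h import *;st()"
```

```text
time_s: 22.45
eef_pos: [0.6303, 0.0257, 0.0324]
eef_rot: [0.001, 0.768, 0.641, -0.001]
wrist_force: [-3.1, -11.0, 0.4]
opening: 0.234
grasp_force: 5.6
t 22.45 board mm [ 54.1 -13.1] z 32.4 tooly heading-board deg -0.1 open 0.23
F board [ -1.05 -11.38] 0.35
time_s: 22.7
eef_pos: [0.6303, 0.0257, 0.0323]
eef_rot: [0.001, 0.768, 0.641, -0.002]
wrist_force: [-5.0, -14.1, 0.1]
opening: 0.232
grasp_force: 7.5
t 22.7 board mm [ 54.1 -13.2] z 32.3 tooly heading-board deg -0.1 open 0.23
F board [ -2.45 -14.73] 0.14
```

The jaw is against the block. Now I'll back off and rise clear.

```bash
python3 -m handwheel '[[[-0.03,0,0,0],[-0.1,0,0,0],[-0.2,0,0,0],[-0.2,0,-0.3,0],[-0.2,0,-0.6,0],[-0.3,-0.3,-0.8,0],[-0.5,-0.6,-0.8,0],[-0.5,-0.6,-0.8,0],[-0.5,-0.6,-0.8,0],[-0.5,-0.6,-0.8,0]]]'
python3 - <<'E'
from h import *; from bench import ctrl
st()
for n in("scene","side"):
    c=ctrl.camera(n);print(rect(block(c,T)))
    x,y=(240,150) if n=="scene" else (190,130)
    cv2.imwrite(f"pics/f_{n}.png",cv2.resize(c["color"][y:y+150,x:x+200,::-1],None,fx=4,fy=4,interpolation=cv2.INTER_CUBIC))
E
```

```text
time_s: 23.95
eef_pos: [0.4956, -0.0484, 0.1926]
eef_rot: [0.0, 0.768, 0.64, 0.0]
wrist_force: [-0.1, -0.4, -0.2]
opening: 0.233
grasp_force: 0.0
t 23.95 board mm [ -65.2 -110.1] z 192.6 tooly heading-board deg -0.1 open 0.23
F board [-0.07 -0.38] -0.2
((53.632972717285156, 74.39099884033203), (100.6897964477539, 130.33119201660156), 0.0916362926363945)
((51.57719421386719, 75.06963348388672), (130.12351989746094, 99.55062103271484), 89.7870101928711)
```

View pics/f_scene.png

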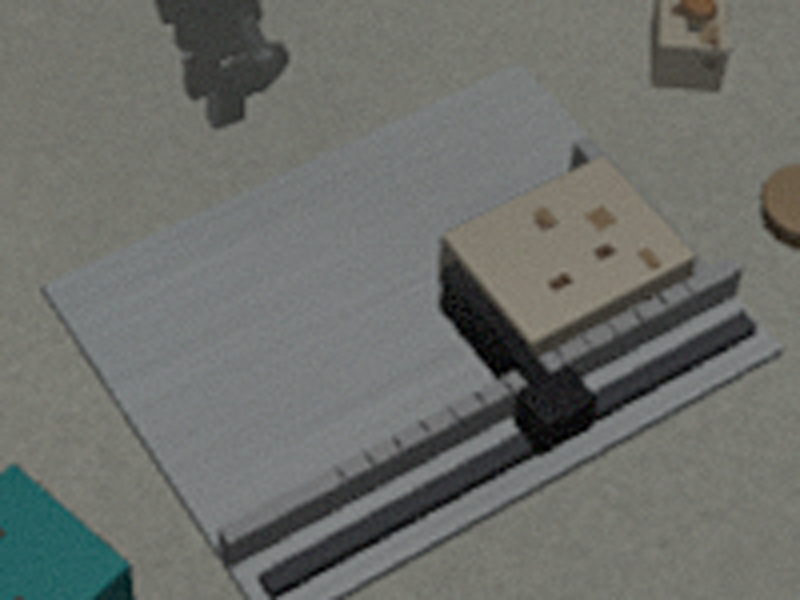

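View pics/f_side.png

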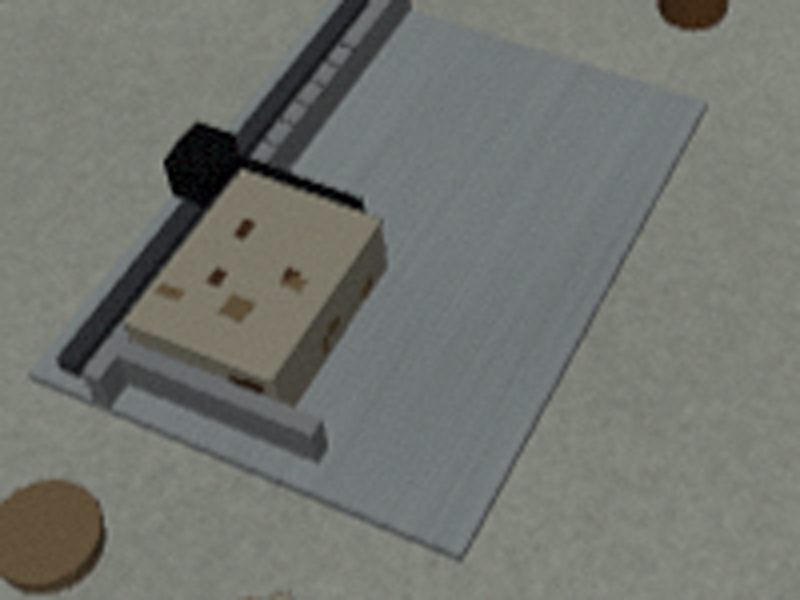

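Both views show the block flush in the corner, with the jaw against its free end (scene crop 490,310; side crop 300,185). The arm is clear of everything and the other objects in view have not moved.

```bash
python3 -c "
from bench import ctrl
print(ctrl.hand_in())"
```

```text
the job is handed in; nothing more can be done
None
```

I pushed the block flush into the corner against the fence and end stop, slid the jaw up to its free end, and handed the job in at about 24 s with the arm clear; hand-in gave no verdict.

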